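Centre the check weight on the scale's small pan with light taps

TASK

The slender brass check weight stands near the rim of the scale's small round pan. With the shut fingers, nudge it gently from the side, low down near its foot, until it stands upright in the middle of the pan, inside the engraved ring, then draw clear. Do not take it between the fingers, lift it, tip it or knock it off, do not lean on the scale or its pan, and leave the cup and the bottle where they stand.

Things in the scene. Friction and masses are not known exactly. Their poses are not given: they have to be found in the camera images.
- weight: loose brass check weight: cylinder 36 mm across, sides straight from 5 to 46 mm above its underside, 22 mm knob above, 70 mm high; foot only 26 mm across, so it tips when pushed high or struck fast. 260 to 440 g, friction on the pan about 0.6. Stands 16 to 26 mm off the pan's centre, at any side but the far one. Origin: centre of its underside; z up its axis.
- pan: fixed round steel weighing pan, 72 mm in diameter, 6 mm thick, flat without a rim, on a thin stem above the scale, with an engraved ring 46 mm in diameter round its middle (5 mm of room round the weight). Origin: centre of its upper face, 100 mm above the worktop; z up. Its yaw has no meaning.
- scale: fixed grey bench scale under the pan, 112 x 112 mm in plan, housing 61 mm high, with a lower front ledge with a blank display facing the robot. Origin: on the worktop straight below the pan's centre; the housing reaches from x = -82 to +36 mm in its own frame; x points to its back.
- cup: bystander: loose pale grey measuring cup, 66 mm in diameter, 89 mm high; origin at the centre of its underside.
- bottle: bystander: loose slim bottle with a green cap, 40 mm in diameter, 166 mm high; origin at the centre of its underside.
Not all that is in view belongs to the job. There is more than one size of the weight; the job needs the larger.

How it is judged (in metres and radians):
At the end, for the whole second after the job is handed in: The weight stands upright (within 0.05 rad) and at rest on the pan with its axis within 5 mm of the pan's centre; the cup and bottle are within 30 mm of where they stood (horizontal distance between weight and pan below 0.005 m and angle between weight's own z axis and vertical below 0.05 rad and z of weight in the frame of pan between -0.003 and 0.003 m and linear speed of weight below 0.01 m/s and distance of each of cup, bottle from where it was at the start of the episode below 0.03 m); the robot touches nothing.
It fails at once if the weight is tipped by more than 0.2 rad, or knocked off the pan (angle between weight's own z axis and vertical above 0.2 rad or z of weight in the frame of pan below -0.008 m).
It fails at once if the weight is taken between the fingers, or lifted more than 6 mm off the pan (z of weight in the frame of pan above 0.006 m or (horizontal distance between the grasp point and weight below 0.017 m and z of the grasp point in the frame of pan below 0.078 m)).
It fails at once if the weight is struck or pushed with more than 15 N (contact force between any of the fingers, the arm and weight above 15 N).
It fails at once if the robot leans on the scale or its pan with more than 10 N (contact force between any of the fingers, the arm and pan above 10 N or contact force between any of the fingers, the arm and scale above 10 N).
It fails at once if the cup or the bottle is pushed aside by more than 30 mm (distance of any of cup, bottle from where it was at the start of the episode above 0.03 m).
It also fails if it takes over 53 s, if anything falls off the work surface, if the arm or the gripper's body presses on something with over 40 N, if the wrist force passes 120 N, or if a joint passes its speed limit or range.

ROBOT

A 6-joint arm with a two-finger parallel gripper is mounted at the origin on the work surface; the furniture and walls round the work are solid. World frame = base frame: x ahead of the robot, y to its left, z up, the work surface at z = 0. Lengths are in mm, angles in degrees, forces in N, time in s.
With the tool pointing down it reaches from about 350 to 850 mm from the base axis. Payload 8.1 kg.
Tool frame: the origin (TCP) lies on the front face of the gripper's body, between the roots of the fingers; the fingertips stand r.finger_overhang ahead of it and the grasp point (between the pads) lies 54 mm ahead of it (r.finger_overhang is the distance from the TCP to the fingertips, in mm); y points along the fingers, z is the direction in which the jaws open and shut, and the axes are right-handed (so a half turn about y gives the same grasp; the last joint's range is limited). The gripper opens to 85 mm and grips with 20 to 120 N. Pads are 22 mm wide; open, the fingers measure 114 mm over their backs; the gripper's body (76 mm by 85 mm) begins 54 mm behind the grasp point. The pads swing forward as they close: fully open they stand 13 mm farther back than shut.
Start: joints at [64.779, 7.471, 85.268, -0, 87.261, -4.893], TCP at [208.421, 562.643, 303.892] pointing down, gripper open.
Joint ranges: [-169.43, 169.43], [-51.17, 129.36], [1.28, 143.12], [-76.62, 256.62], [0, 156.53], [-152.29, 152.29]. Speed limits (degrees/s): [136.94, 136.94, 159.86, 180, 180, 180].

INTERFACE

Orientations are given as [roll, pitch, yaw] about the fixed x, y, z axes, in that order (R = Rz(yaw) Ry(pitch) Rx(roll)).
In Python, from bench import r gives the robot as it stands. The module is installed in compiled form; this text tells all that it offers.
- The arm moves only by the tool arm_command, never from a script. Its argument "increments" is a list of rows, each a list of 6 numbers: the shift along the tool's x, y, z in m, then the turn, a rotation vector about the tool's x, y, z in rad. In form: [[tx, ty, tz, wx, wy, wz], ...]. A call has exactly 10 rows; each row is the pose to reach, as a shift and turn from the pose commanded when the call began, along the tool's axes at that moment; what a row does not reach only later rows make up. A row lasts 1/8 s, in which the tool goes at most 62.5 mm and 10.7 degrees, less where a joint would pass 70% of its speed; a pose out of reach is approached as far as the arm can. A call with a gripper value outside its range is refused whole. "jaw" is the gripper's target within -1 to 1 (shut at 1, half-way at 0, fully open at -1), set as the call begins (left out, the last holds). The fingers move at their own pace and stop on an object; "force" is the grip in N (left out, the last holds). Time passes only in rows, so rows that repeat a pose let the fingers close, or fill a call up. It gives the time, the measured TCP pose, the force and the opening at its end, in the units of the state.
- r.sense(): the state, without advancing time (a new reading comes with each control period).
- r.snapshot(name): name is "side" or "top" or "wrist"; returns the picture (480x640x3 uint8, red, green, blue); there is no depth.
- r.camera_model(name): a dict with "intrinsics" (3x3 intrinsics, pixels), "distortion" ([k1, k2, p1, p2, k3] as OpenCV has them; the pictures are not rectified), "cam_to_world" (4x4, takes a point from camera to world coordinates). Camera axes: x right, y down, z forward; pixel columns grow to the right and rows downward; lengths in mm; the calibration is good to about 2 mm. A picture is of the moment at which its call begins: read the wrist's pose just before it. camera_model takes no time and is no camera call; for the wrist camera it gives the pose at the moment of the call.
- r.hand_in(): hands the job in, once; it reports no verdict.
Trained networks look in the newest picture that a camera, given by its name, has taken for a name from the list of things; names that differ only in an ending like _2 or _b are one class to them, and where a whole thing is asked for, a point or a joint stands for the part that bears it (a point fixed in the world has none). Each returns a list of dicts, best first, with "conf" (0 to 1); they miss things now and then, are a little off and sometimes report something else, mostly with a low value. They report only what shows in the picture. A call takes as long as a camera call. They do not tell look-alikes from the thing itself.
- r.trace(camera, target): "mask" (480x640 bool, what is visible of it) and "position" ([column, row] in pixels, amid what is visible of it).
- r.spot_point(camera, target): "position" ([column, row] in pixels: a listed point, or the origin of a listed thing).
The state is a dict: "time": time; "joint_pos": joint angles; "qd": joint speeds; "joint_efforts": joint torques, N m; "tool_pos": TCP position; "tcp_rot": TCP orientation; "ft_force": force on the tool from outside, world axes, zero at the start; "wrist_torque": the same for the moment, N m; "finger_gap": finger opening in mm.
Only numpy, scipy, OpenCV 4.12 (cv2) and the standard library are available. Lean on these libraries where they do the work, as an engineer would, in place of code of your own. Each camera call takes 0.05 s, during which the arm holds its last target.

## Working session

There is one attempt and no reset: what is moved stays moved. The work goes in short steps, Python scripts to look and compute and a tool call to move; the robot and the scene stay as the last step left them, time stands still between calls to the robot, and variables do not carry over. Pictures are saved under pics/ and viewed, and the job is handed in when it is done.

Besides the shell and the picture viewer there is one more tool, called after "Call:" as a command line: name --pt "numbers of a row" for each row, then --argument value for the rest. arm_command: Moves the arm, as the interface text tells. Its arguments: {"type":"object","properties":{"increments":{"type":"array","items":{"type":"array","items":{"type":"number"}}},"jaw":{"type":"number"},"force":{"type":"number"}},"required":["increments"]}

```bash
mkdir -p pics; python3 - <<'E'
from bench import r
import cv2,numpy as np
s=r.sense(); print(s, r.finger_overhang)
for c in ["side","top","wrist"]:
    im=r.snapshot(c); cv2.imwrite(f"pics/{c}0.png",im[:,:,::-1])
    m=r.camera_model(c); print(c,np.round(m["intrinsics"],1).tolist(),m["distortion"],np.round(m["cam_to_world"],3).tolist())
    for t in ["weight","pan","cup","bottle","scale"]:
        print(t,[(d["conf"],np.round(d["position"],1)) for d in r.spot_point(c,t)])
E
```

```text
{'time': 0.0, 'joint_pos': array([ 6.47793893e+01,  7.51475167e+00,  8.53301596e+01, -1.09109886e-03,
        8.72612091e+01, -4.89430997e+00]), 'qd': array([-0.08197038, -0.04325377,  0.02028368, -0.01220741,  0.02751453,
       -0.08611512]), 'joint_efforts': array([-3.34514072e-03, -5.69383335e+01, -5.00571477e+01, -4.63594879e-04,
        1.43153826e-02,  1.65097696e-07]), 'tool_pos': array([208.23679517, 562.25803589, 302.83958426]), 'tcp_rot': array([-9.01058265e+01,  7.96819438e-03, -2.03262549e+01]), 'ft_force': array([ 0.6960015 ,  0.30433892, -0.16786046]), 'wrist_torque': array([ 0.05038649,  0.01742565, -0.03134941]), 'finger_gap': 85.18564113473165} 72.6
side [[566.9, 0.0, 315.0], [0.0, 566.9, 238.5], [0.0, 0.0, 1.0]] [0.034883 0.       0.       0.       0.      ] [[-0.996, -0.037, 0.08, 376.826], [-0.088, 0.476, -0.875, 864.003], [-0.005, -0.878, -0.478, 483.639], [0.0, 0.0, 0.0, 1.0]]
weight [(0.92, array([330., 232.])), (0.76, array([319.7, 338.1]))]
pan [(0.89, array([318., 232.])), (0.65, array([319.7, 294. ]))]
cup [(0.96, array([358.2, 240.5]))]
bottle [(0.61, array([255.7, 334.3]))]
scale [(0.79, array([319.7, 291.8]))]
top [[552.1, 0.0, 318.1], [0.0, 552.1, 235.2], [0.0, 0.0, 1.0]] [-0.15127647  0.          0.          0.          0.        ] [[-0.0, -0.989, 0.149, 339.461], [-1.0, -0.003, -0.019, 125.75], [0.019, -0.149, -0.989, 953.916], [0.0, 0.0, 0.0, 1.0]]
weight [(0.68, array([225.8, 263.6])), (0.66, array([293.5, 266.5]))]
pan [(0.66, array([295.1, 254.1]))]
cup [(0.79, array([387.4, 292.9]))]
bottle [(0.86, array([232.6, 214.6]))]
scale []
wrist [[363.7, 0.0, 318.6], [0.0, 363.7, 232.8], [0.0, 0.0, 1.0]] [-0.06278731  0.          0.          0.          0.        ] [[0.347, 0.903, 0.253, 143.868], [0.938, -0.334, -0.094, 586.343], [-0.0, 0.27, -0.963, 374.203], [0.0, 0.0, 0.0, 1.0]]
weight []
pan []
cup []
bottle []
scale [(0.87, array([ 97.8, 455.7]))]
```

View pics/side0.png

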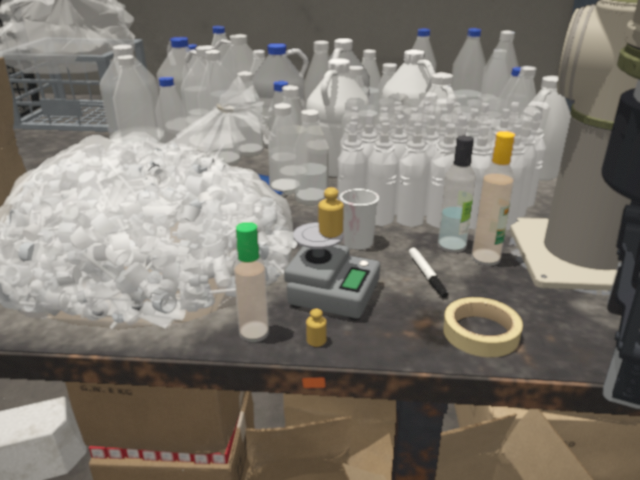

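View pics/top0.png

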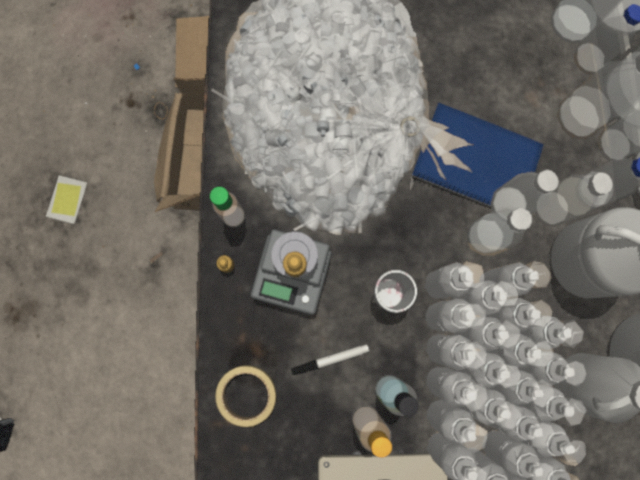

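View pics/wrist0.png

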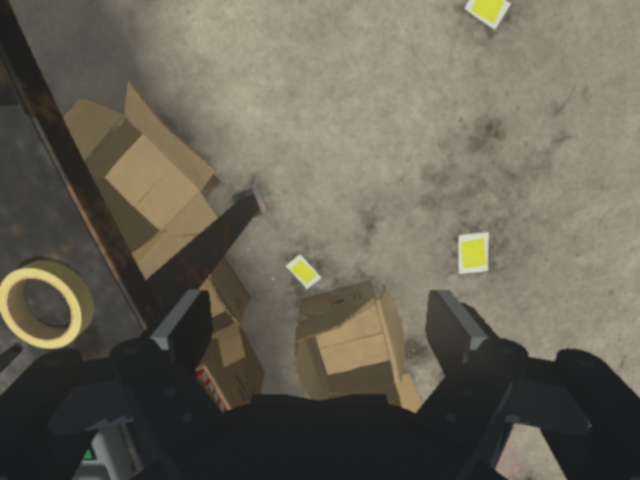

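The side view shows the large weight on the pan, foot near (330,232), and the small decoy on the table at (317,328). In the top view the pan is around (295,254), with the weight towards the robot at (294,264). Next I'll measure both more precisely.

```bash
cat > h.py <<'E'
from bench import r
import cv2,numpy as np
def proj(c,P,m=None):
    m=m or r.camera_model(c); T=np.linalg.inv(m["cam_to_world"])
    P=np.atleast_2d(np.array(P,float))
    return cv2.projectPoints(P,cv2.Rodrigues(T[:3,:3])[0],T[:3,3],m["intrinsics"],np.array(m["distortion"]))[0][:,0]
def onz(c,uv,z,m=None):
    m=m or r.camera_model(c)
    n=cv2.undistortPoints(np.array(uv,float).reshape(-1,1,2),m["intrinsics"],np.array(m["distortion"]))[:,0]
    d=np.c_[n,np.ones(len(n))]@m["cam_to_world"][:3,:3].T; o=m["cam_to_world"][:3,3]
    return o+d*((z-o[2])/d[:,2])[:,None]
def crop(c,im,x0,y0,w,h,k,name,circ=[]):
    a=cv2.resize(im[y0:y0+h,x0:x0+w,::-1],None,fx=k,fy=k,interpolation=cv2.INTER_CUBIC)
    for (cx,cy,cz,rad,col) in circ:
        t=np.linspace(0,2*np.pi,60)
        q=proj(c,np.c_[cx+rad*np.cos(t),cy+rad*np.sin(t),cz+0*t])
        q=((q-[x0,y0]+.5)*k-.5)
        cv2.polylines(a,[np.round(q).astype(int)],True,col,1)
    cv2.imwrite(name,a)
E
python3 - <<'E'
from h import *
for c in ["side","top"]:
    im=r.snapshot(c)
    for t in ["weight","pan","cup","bottle","scale"]:
        for d in r.trace(c,t):
            ys,xs=np.where(d["mask"]); print(c,t,d["conf"],d["position"],xs.min(),xs.max(),ys.min(),ys.max(),len(xs))
            if t=="weight": np.save(f"m_{c}_{d['conf']}.npy",d["mask"])
    cv2.imwrite(f"pics/raw_{c}.png",im[:,:,::-1])
    b=dict(side=(270,170,120,120),top=(235,210,110,110))[c]
    crop(c,im,*b,5,f"pics/{c}c.png")
print(onz("top",[[295.1,254.1]],100),onz("side",[[318,236],[330,233]],100))
print("cup",onz("top",[[387.4,292.9]],0),onz("side",[[358.2,240.5]],0))
print("bottle",onz("top",[[232.6,214.6]],0),onz("side",[[255.7,334.3]],0))
E
```

```text
side weight 0.9 [318.8, 326.8] 307 326 309 346 601
side weight 0.57 [330.6, 212.3] 319 343 188 237 1038
side pan 0.84 [313.9, 240.5] 294 343 223 264 1187
side cup 0.97 [360.3, 216.3] 341 377 189 248 1833
side bottle 0.95 [251.3, 283.9] 233 267 222 341 3372
side scale 0.66 [333.5, 282.4] 284 380 246 319 4766
top weight 0.66 [295.7, 263.9] 283 306 252 276 497
top weight 0.58 [225.1, 262.9] 217 232 256 271 191
top pan 0.69 [294.3, 249.5] 272 317 232 275 1176
top cup 0.68 [393.8, 292.1] 373 415 271 310 1327
top bottle 0.69 [225.5, 206.3] 210 244 187 226 894
top scale 0.88 [289.6, 283.6] 250 330 230 313 3068
[[438.28504842 145.390047   100.        ]] [[437.44122605 153.7949344  100.        ]
 [420.95515487 143.34975342 100.        ]]
cup [[382.45424027 -12.28672246   0.        ]] [[380.80653099 -20.12235389   0.        ]]
bottle [[519.43819643 258.1173218    0.        ]] [[514.26171221 256.84863001   0.        ]]
```

View pics/sidec.png

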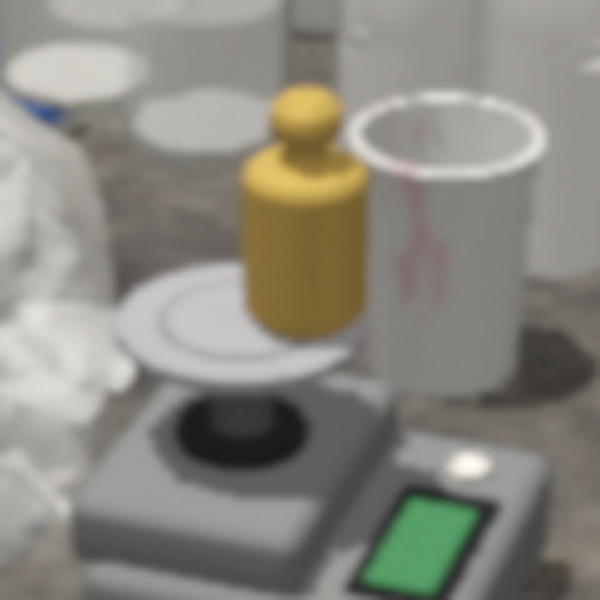

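View pics/topc.png

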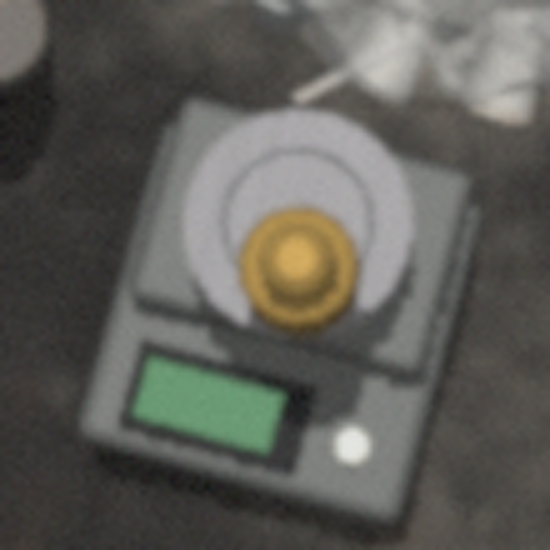

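```bash
python3 - <<'E'
from h import *
# fit of pan and weight independent in each camera
pan={"top":[294.6,254.1]}
P=onz("top",[[294.5,254.0]],100)[0]; W=onz("top",[[294.7,263.9]],144)[0]
print("top:",P,W,W[:2]-P[:2],np.hypot(*(W[:2]-P[:2])))
# side: pan ellipse: left 118 right ~362, top 262, bottom 388 (crop px) ; 
S=onz("side",[[270+240/5,170+323/5]],100)[0]; print("side pan approx",S)
# side: weight axis column (243+368)/2 crop at mid z=125
for z,u,v in [(125,305.5,240)]:
    pass
def wres(xy):
    t=np.linspace(0,2*np.pi,200)
    q=np.concatenate([proj("side",np.c_[xy[0]+R*np.cos(t),xy[1]+R*np.sin(t),z+0*t]) for z,R in [(105,18),(146,18),(100,13)]])
    return q[:,0].min(),q[:,0].max(),q[:,1].max()
from scipy.optimize import least_squares
obs=np.array([270+243/5-.4,270+368/5-.4,170+340/5-.4])
f=least_squares(lambda p:np.array(wres(p))-obs,[425,145]); print("side W",f.x,f.fun)
def pres(xy):
    t=np.linspace(0,2*np.pi,400); q=proj("side",np.c_[xy[0]+36*np.cos(t),xy[1]+36*np.sin(t),100+0*t]); return q[:,0].min(),q[:,1].min()
obs2=np.array([270+117/5-.4,170+262/5-.4])
g=least_squares(lambda p:np.array(pres(p))-obs2,[440,145]); print("side P",g.x,g.fun, f.x-g.x)
im=cv2.imread("pics/raw_side.png")[:,:,::-1]
crop("side",im,270,170,120,120,5,"pics/sideo.png",[(*g.x,100,36,(0,0,255)),(*g.x,100,23,(0,255,0)),(*f.x,100,13,(255,0,0)),(*f.x,105,18,(255,0,0)),(*f.x,146,18,(255,0,0))])
im=cv2.imread("pics/raw_top.png")[:,:,::-1]
crop("top",im,235,210,110,110,5,"pics/topo.png",[(*P[:2],100,36,(0,0,255)),(*P[:2],100,23,(0,255,0)),(*W[:2],146,18,(255,0,0))])
a=cv2.imread("pics/sideo.png");b=cv2.imread("pics/topo.png")[:,:]
b=cv2.resize(b,(400,400));a=cv2.resize(a,(400,400));cv2.imwrite("pics/o.png",np.hstack([a,b]))
# scale corners top view
E
```

```text
top: [438.43943132 146.32432798 100.        ] [418.67124193 144.88848906 144.        ] [-19.76818939  -1.43583892] 19.820266024836393
side pan approx [437.79503076 149.57216957 100.        ]
side W [420.26901959 144.13058008] [-0.35124309  0.3506913  -0.02968213]
side P [438.12513166 145.62019781] [7.06336323e-10 1.17353238e-10] [-17.85611207  -1.48961773]
```

View pics/o.png

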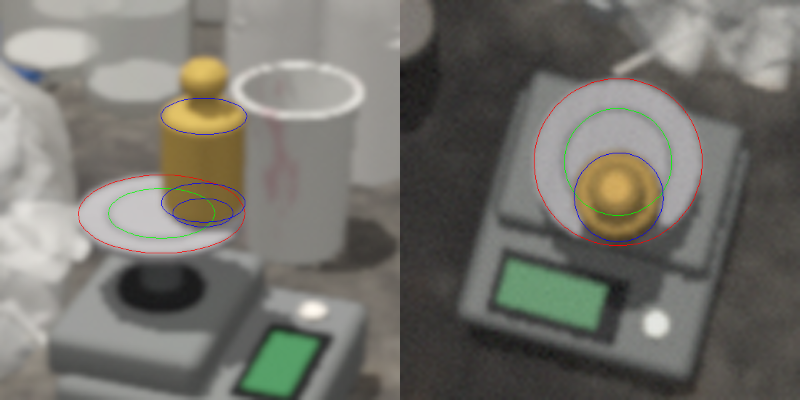

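The overlays fit in both views. The pan centre is at about (438.3, 146) and the weight at about (419.5, 144.5), so it has to move about 19 mm along +x. I'll start with the approach pose: fingers shut, jaw axis along y, tips tilted about 7° forward, and still well back.

```bash
cat >> h.py <<'E'
from scipy.spatial.transform import Rotation as Ro
def Rt(tilt,yaw=0): # tool pose with tilt deg: tips lead +x (then yawed)
    return Ro.from_euler("z",yaw,degrees=True)*Ro.from_euler("y",-tilt,degrees=True)*Ro.from_euler("x",-90,degrees=True)
def rel(p,R,p0=None,R0=None):
    s=r.sense()
    p0=s["tool_pos"] if p0 is None else np.array(p0,float); R0=Ro.from_euler("xyz",s["tcp_rot"],degrees=True) if R0 is None else R0
    return np.round(R0.inv().apply(np.array(p)-p0)/1000,4),np.round((R0.inv()*R).as_rotvec(),4)
E
python3 - <<'E'
from h import *
print(rel([360,146,250],Rt(7),[208.421,562.643,303.892],Ro.from_euler("xyz",[-90,0,-20.326],degrees=True)))
E
```

```text
(array([ 0.2869,  0.0539, -0.338 ]), array([ 0.0217, -0.3543, -0.1209]))
```

Call:
arm_command --pt "0.029 0.0 -0.034 0.002 -0.035 -0.012" --pt "0.057 0.0 -0.068 0.004 -0.071 -0.024" --pt "0.086 0.005 -0.101 0.006 -0.106 -0.036" --pt "0.115 0.01 -0.135 0.009 -0.142 -0.048" --pt "0.143 0.015 -0.169 0.011 -0.177 -0.06" --pt "0.172 0.02 -0.203 0.013 -0.213 -0.073" --pt "0.201 0.03 -0.237 0.015 -0.248 -0.085" --pt "0.23 0.038 -0.27 0.017 -0.283 -0.097" --pt "0.258 0.046 -0.304 0.02 -0.319 -0.109" --pt "0.287 0.054 -0.338 0.022 -0.354 -0.121" --jaw 1 --force 20

```text
time: 2.75
tool_pos: [360.4, 144.7, 250.0]
tcp_rot: [-90.0, -7.1, 0.1]
ft_force: [0.8, 1.3, -0.5]
finger_gap: 0.1
```

Call:
arm_command --pt "0 0 0 0 0 0" --pt "0 0 0 0 0 0" --pt "0 0 0 0 0 0" --pt "0 0 0 0 0 0" --pt "0 0 0 0 0 0" --pt "0 0 0 0 0 0" --pt "0 0 0 0 0 0" --pt "0 0 0 0 0 0" --pt "0 0 0 0 0 0" --pt "0 0 0 0 0 0"

```text
time: 4.0
tool_pos: [360.1, 145.9, 249.9]
tcp_rot: [-90.0, -7.0, -0.0]
ft_force: [0.2, -0.2, 0.6]
finger_gap: -0.1
```

```bash
python3 - <<'E'
from h import *
s=r.sense(); print(s["time"],s["tool_pos"],s["tcp_rot"],s["ft_force"],s["finger_gap"],r.finger_overhang)
for c in ["side","wrist","top"]:
    im=r.snapshot(c); cv2.imwrite(f"pics/{c}1.png",im[:,:,::-1])
R=Ro.from_euler("xyz",s["tcp_rot"],degrees=True)
print(proj("side",[s["tool_pos"]+R.apply([0,72.6,0]),s["tool_pos"]]),proj("wrist",[s["tool_pos"]+R.apply([0,72.6,0]),s["tool_pos"]]))
E
```

```text
4.0 [360.13186906 145.94280351 249.89240716] [-8.99824221e+01 -7.00857393e+00 -2.75577869e-02] [ 0.23971089 -0.18070536  0.59878398] -0.083752353622736 72.6
[[368.32661018 184.89334877]
 [377.40204563 133.87468882]] [[318.60165007 297.09281628]
 [318.42740034 428.18237055]]
```

View pics/side1.png

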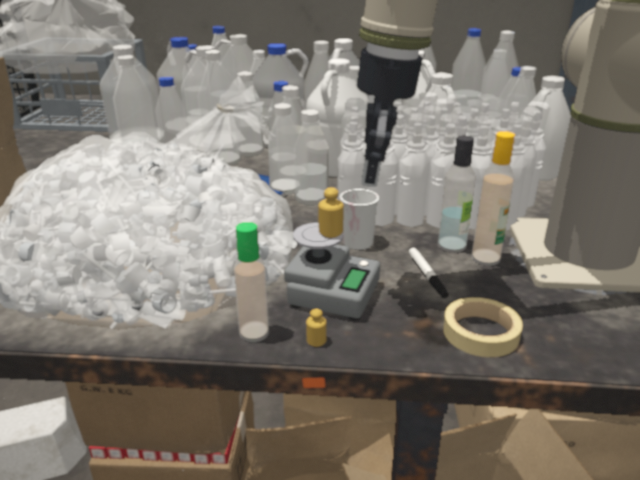

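View pics/wrist1.png

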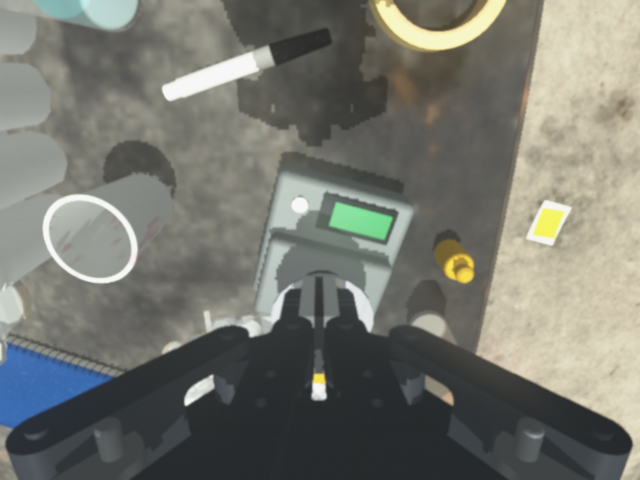

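```bash
python3 - <<'E'
from h import *
im=cv2.imread("pics/side1.png")[:,:,::-1].copy()
s=r.sense();R=Ro.from_euler("xyz",s["tcp_rot"],degrees=True)
for d in [-11,0,11]:
  for y in (72.6,54,0):
    print(d,y,proj("side",[s["tool_pos"]+R.apply([d,y,14])]))
crop("side",im,310,100,110,110,5,"pics/s1c.png")
E
```

```text
-11 72.6 [[376.38618339 190.16916953]]
-11 54 [[378.76237711 177.41170633]]
-11 0 [[386.01587287 138.53149087]]
0 72.6 [[368.25529311 189.00423654]]
0 54 [[370.53176685 176.23781431]]
0 0 [[377.47944475 137.33095665]]
11 72.6 [[360.13152202 187.83949135]]
11 54 [[362.30849624 175.06392215]]
11 0 [[368.95105812 136.12979389]]
```

View pics/s1c.png

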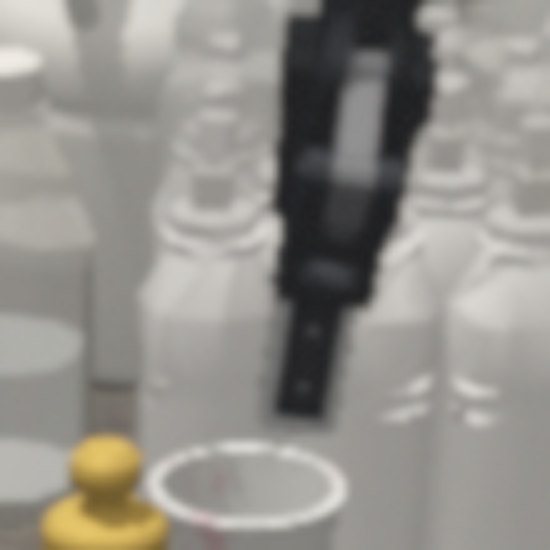

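The shut fingertips appear at about (370,185) in the side view, 2 px from their projected position. I'll lower them in free air behind the weight to push height, then recheck in the side camera.

Call:
arm_command --pt "-0.0008 0.008 -0.0002 0 0 0" --pt "-0.0016 0.017 -0.0004 0 0 0" --pt "-0.0024 0.026 -0.0006 0 0 0" --pt "-0.0032 0.035 -0.0008 0 0 0" --pt "-0.004 0.044 -0.001 0 0 0" --pt "-0.005 0.053 -0.0012 0 0 0" --pt "-0.0058 0.062 -0.0014 0 0 0" --pt "-0.0065 0.068 -0.0015 0 0 0" --pt "-0.0068 0.0717 -0.0015 0 0 0" --pt "-0.0068 0.0717 -0.0015 0 0 0"

```text
time: 5.4
tool_pos: [362.1, 144.5, 177.7]
tcp_rot: [-90.0, -7.0, -0.0]
ft_force: [-1.0, 0.4, 0.4]
finger_gap: 0.2
```

```bash
cat > look.py <<'E'
from h import *
import sys
n=sys.argv[1]
s=r.sense(); print(s["time"],s["tool_pos"],s["tcp_rot"],s["ft_force"])
R=Ro.from_euler("xyz",s["tcp_rot"],degrees=True)
for c in sys.argv[2:]:
    im=r.snapshot(c); cv2.imwrite(f"pics/{c}{n}.png",im[:,:,::-1])
    x0,y0,w,h=dict(side=(270,150,140,120),top=(235,210,110,110),wrist=(0,0,640,480))[c]
    crop(c,im,x0,y0,w,h,5 if c!="wrist" else 1,f"pics/{c}{n}c.png")
    q=proj(c,[s["tool_pos"]+R.apply(v) for v in [(11,72.6,7),(11,72.6,-7),(-11,72.6,7)]])
    print(c,"tip corners in crop",np.round((q-[x0,y0]+.5)*5-.5))
E
python3 look.py 2 side top
```

```text
5.4 [362.05751932 144.50467865 177.71352241] [-8.99860196e+01 -6.99169701e+00 -2.03183687e-02] [-1.0292376   0.41579883  0.35420737]
side tip corners in crop [[438. 414.]
 [439. 391.]
 [515. 425.]]
top tip corners in crop [[281. 403.]
 [327. 403.]
 [281. 475.]]
```

View pics/side2c.png

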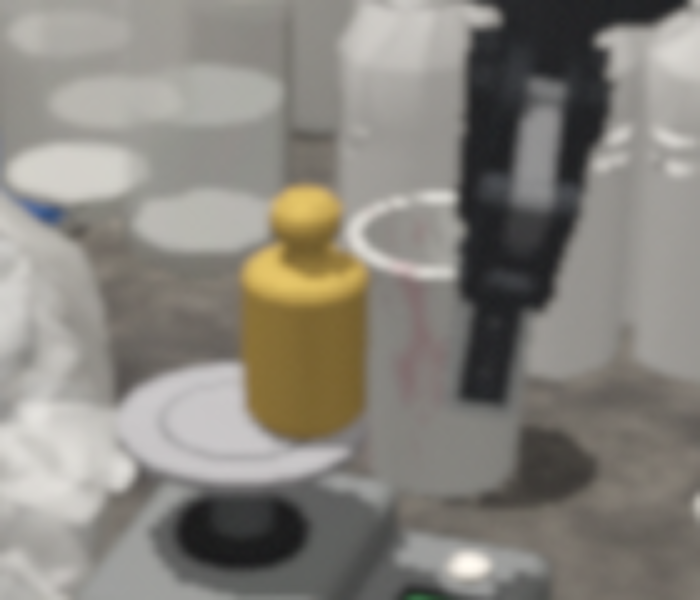

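View pics/top2c.png

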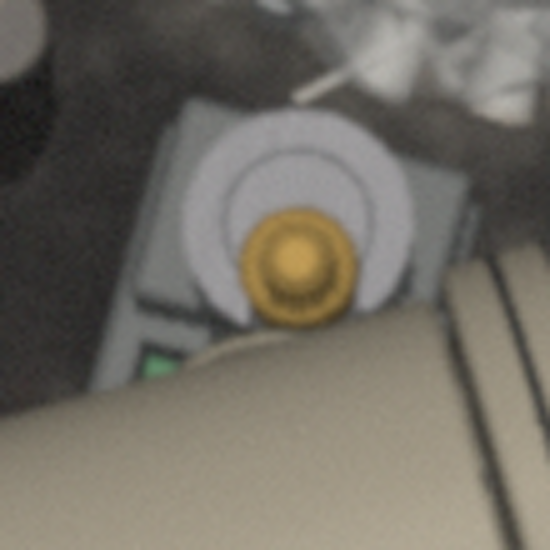

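The weight hasn't moved, with its foot at crop (305,438). The fingertip is at crop (490,405), at the right height, and its front edge is about 4 mm further back than projected. Next I'll close the gap slowly.

Call:
arm_command --pt "0.002 0.0002 0 0 0 0" --pt "0.004 0.0005 0 0 0 0" --pt "0.006 0.0007 0 0 0 0" --pt "0.008 0.001 0 0 0 0" --pt "0.0095 0.0012 0 0 0 0" --pt "0.011 0.0014 0 0 0 0" --pt "0.0125 0.0015 0 0 0 0" --pt "0.0135 0.0017 0 0 0 0" --pt "0.0145 0.0018 0 0 0 0" --pt "0.0155 0.0019 0 0 0 0"

```text
time: 6.75
tool_pos: [377.8, 144.5, 177.9]
tcp_rot: [-90.0, -7.0, -0.0]
ft_force: [0.6, -0.7, -0.9]
finger_gap: 0.0
```

```bash
python3 look.py 3 side
```

```text
6.75 [377.79829625 144.5143421  177.91000386] [-8.99820836e+01 -7.01059441e+00 -1.98518186e-02] [ 0.58066785 -0.65260947 -0.88061209]
side tip corners in crop [[383. 411.]
 [384. 388.]
 [459. 422.]]
```

View pics/side3c.png

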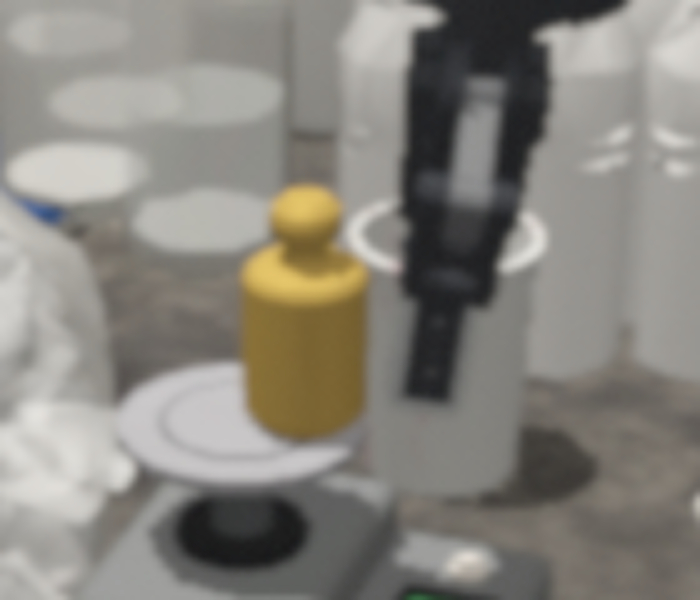

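Gap about 30 crop px, or roughly 8.5 mm at 3.45 px/mm. I'll continue at about 8 mm/s.

Call:
arm_command --pt "0.001 0.0001 0 0 0 0" --pt "0.002 0.0002 0 0 0 0" --pt "0.003 0.0004 0 0 0 0" --pt "0.004 0.0005 0 0 0 0" --pt "0.005 0.0006 0 0 0 0" --pt "0.006 0.0007 0 0 0 0" --pt "0.007 0.0009 0 0 0 0" --pt "0.008 0.001 0 0 0 0" --pt "0.009 0.0011 0 0 0 0" --pt "0.01 0.0012 0 0 0 0"

```text
time: 8.05
tool_pos: [387.8, 144.5, 177.8]
tcp_rot: [-90.0, -7.0, -0.0]
ft_force: [-4.3, -0.2, 1.5]
finger_gap: 0.0
```

```bash
python3 look.py 4 side
```

```text
8.05 [387.82097142 144.4810373  177.8189957 ] [-8.99863831e+01 -6.99982657e+00 -1.94187897e-02] [-4.28872035 -0.17653547  1.52329034]
side tip corners in crop [[347. 410.]
 [350. 387.]
 [424. 421.]]
```

View pics/side4c.png

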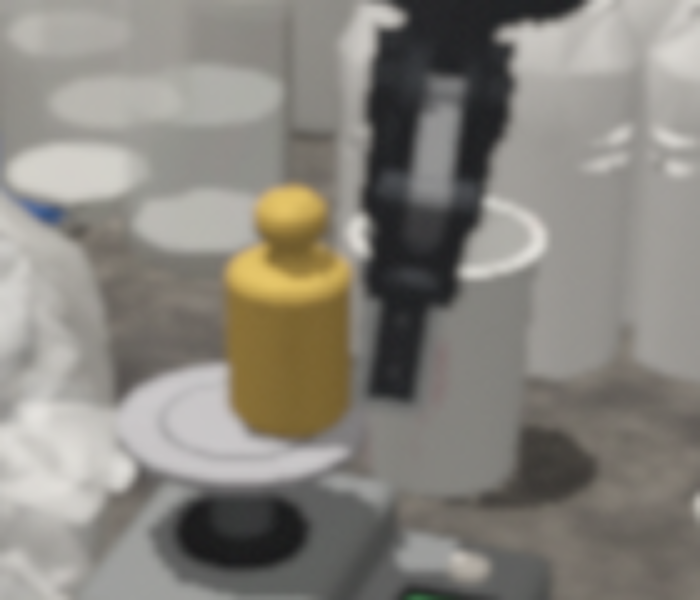

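Contact came at TCP x ≈ 383. The weight has slid about 4.6 mm (right edge from 367 to 351) and stands upright. Keep pushing.

Call:
arm_command --pt "0.0008 0.0001 0.0001 0 0 0" --pt "0.0017 0.0002 0.0002 0 0 0" --pt "0.0026 0.0003 0.0003 0 0 0" --pt "0.0035 0.0004 0.0004 0 0 0" --pt "0.0044 0.0005 0.0005 0 0 0" --pt "0.0053 0.0006 0.0006 0 0 0" --pt "0.0062 0.0008 0.0007 0 0 0" --pt "0.0071 0.0009 0.0008 0 0 0" --pt "0.008 0.001 0.0009 0 0 0" --pt "0.009 0.0011 0.001 0 0 0"

```text
time: 9.35
tool_pos: [396.9, 145.5, 177.9]
tcp_rot: [-90.0, -7.0, -0.0]
ft_force: [-2.4, 0.5, 0.5]
finger_gap: -0.0
```

```bash
python3 look.py 5 side top; python3 - <<'E'
import cv2,numpy as np
a=cv2.imread("pics/side5c.png");b=cv2.imread("pics/top5c.png")
cv2.imwrite("pics/c5.png",np.hstack([cv2.resize(a,(467,400)),cv2.resize(b,(330,400))]))
E
```

```text
9.35 [396.9361228  145.52138627 177.92681932] [-8.99814770e+01 -7.00912908e+00 -1.95515194e-02] [-2.44702776  0.52380559  0.52449464]
side tip corners in crop [[315. 410.]
 [318. 388.]
 [392. 421.]]
top tip corners in crop [[278. 289.]
 [324. 290.]
 [278. 361.]]
```

View pics/side5c.png

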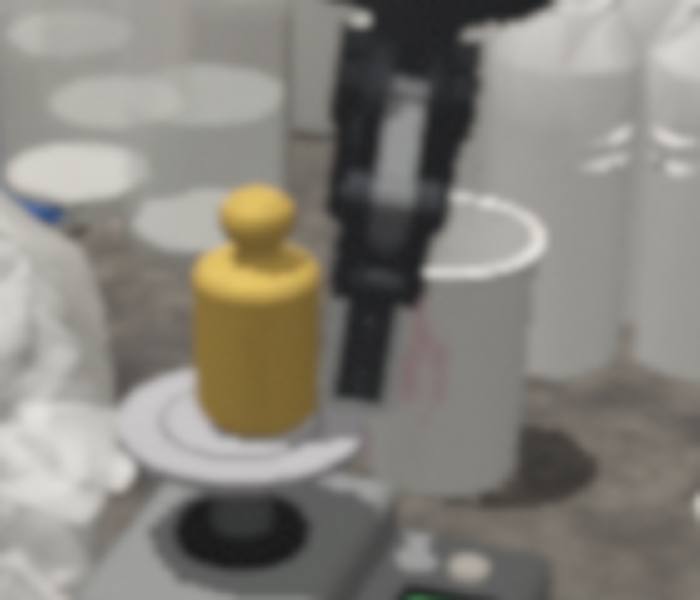

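View pics/top5c.png

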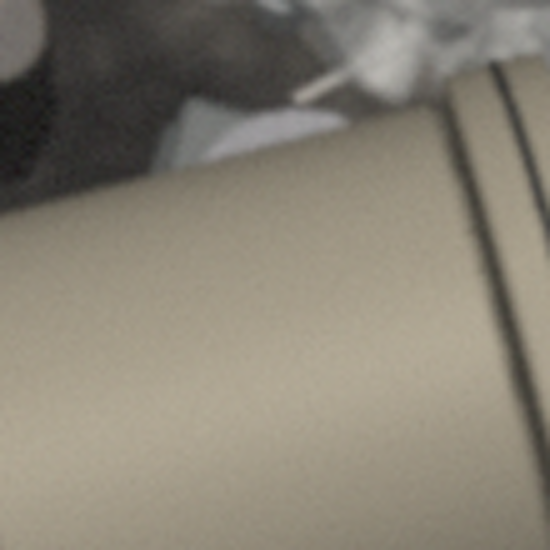

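The weight is at crop x 195–319, so it has moved about 13.9 mm and has about 5 mm left. I'll push that, then draw back.

Call:
arm_command --pt "0.0007 0.0001 0.0001 0 0 0" --pt "0.0014 0.0002 0.0001 0 0 0" --pt "0.0021 0.0003 0.0002 0 0 0" --pt "0.0028 0.0003 0.0003 0 0 0" --pt "0.0034 0.0004 0.0003 0 0 0" --pt "0.004 0.0005 0.0004 0 0 0" --pt "0.0045 0.0005 0.0005 0 0 0" --pt "0.0047 0.0006 0.0005 0 0 0" --pt "0.0047 0.0006 0.0005 0 0 0" --pt "0.0047 0.0006 0.0005 0 0 0"

```text
time: 10.7
tool_pos: [401.6, 146.0, 177.9]
tcp_rot: [-90.0, -7.0, -0.0]
ft_force: [-2.4, 0.0, -0.2]
finger_gap: -0.0
```

Call:
arm_command --pt "-0.002 0 0 0 0 0" --pt "-0.004 0 0 0 0 0" --pt "-0.007 -0.001 0 0 0 0" --pt "-0.01 -0.001 0 0 0 0" --pt "-0.015 -0.002 0 0 0 0" --pt "-0.02 -0.002 0 0 0 0" --pt "-0.025 -0.003 0 0 0 0" --pt "-0.03 -0.004 0 0 0 0" --pt "-0.035 -0.004 0 0 0 0" --pt "-0.04 -0.005 0 0 0 0"

```text
time: 11.95
tool_pos: [360.9, 146.0, 177.9]
tcp_rot: [-90.0, -7.0, -0.0]
ft_force: [-0.6, 0.0, 0.6]
finger_gap: 0.0
```

Call:
arm_command --pt "-0.006 -0.001 0 0 0 0" --pt "-0.012 -0.001 0 0 0 0" --pt "-0.016 -0.002 0 0 0 0" --pt "-0.016 -0.002 0 0 0 0" --pt "-0.016 -0.002 0 0 0 0" --pt "-0.016 -0.002 0 0 0 0" --pt "-0.016 -0.002 0 0 0 0" --pt "-0.016 -0.002 0 0 0 0" --pt "-0.016 -0.002 0 0 0 0" --pt "-0.016 -0.002 0 0 0 0"

```text
time: 13.2
tool_pos: [345.2, 146.0, 178.0]
tcp_rot: [-90.0, -7.0, -0.0]
ft_force: [0.1, 0.3, -0.3]
finger_gap: -0.1
```

```bash
python3 look.py 6 side top
```

```text
13.2 [345.1872908  146.01298263 178.03257655] [-8.99821919e+01 -7.00872728e+00 -2.16916580e-02] [ 0.07293382  0.26801592 -0.3429854 ]
side tip corners in crop [[498. 417.]
 [498. 395.]
 [575. 429.]]
top tip corners in crop [[276. 458.]
 [322. 458.]
 [276. 530.]]
```

View pics/side6c.png

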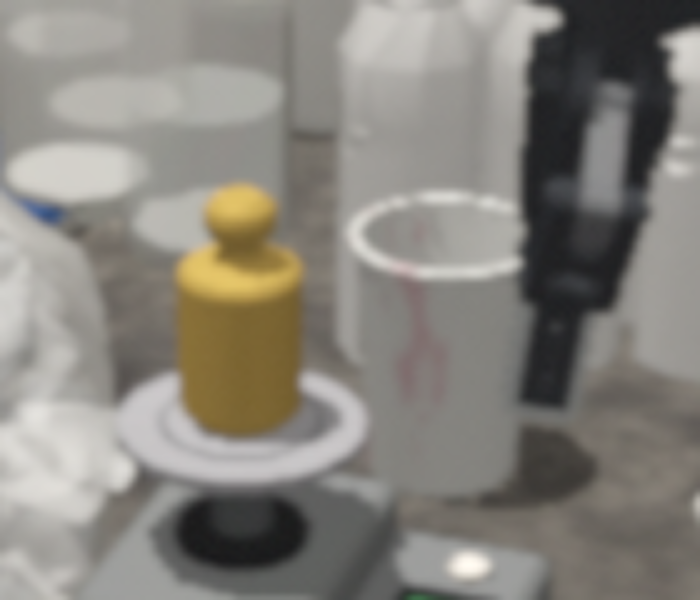

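View pics/top6c.png

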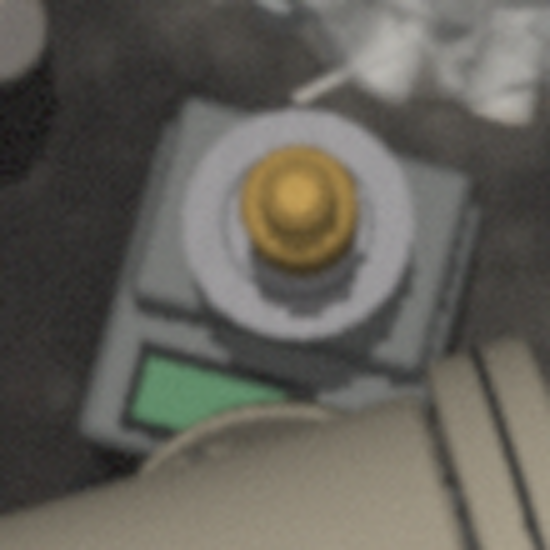

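```bash
python3 - <<'E'
from h import *
from scipy.optimize import least_squares
t=np.linspace(0,2*np.pi,400)
def ext(c,xy,L):
    q=np.concatenate([proj(c,np.c_[xy[0]+R*np.cos(t),xy[1]+R*np.sin(t),z+0*t]) for z,R in L])
    return np.array([q[:,0].min(),q[:,0].max(),q[:,1].min(),q[:,1].max()])
def fit(c,L,obs,o,idx=[0,1,2,3]):
    obs=(np.array(obs,float)+.5)/5-.5+np.array([o[0],o[0],o[1],o[1]])
    f=least_squares(lambda p:(ext(c,p,L)-obs)[idx],[438,146]); print(c,np.round(f.x,2),"res px",np.round(f.fun,2)); return f.x
P1=fit("side",[(100,36)],[117,370,362,484],(270,150),[0,1,2])
W1=fit("side",[(105,18),(146,18),(100,13)],[177,302,0,433],(270,150),[0,1,3])
P2=fit("top",[(100,36)],[184,413,110,341],(235,210))
W2=fit("top",[(146,18)],[240,358,145,272],(235,210))
print(W1-P1,W2-P2)
P=(P1+P2)/2;W=(W1+W2)/2
for c,o in (("side",(270,150,140,120)),("top",(235,210,110,110))):
    im=cv2.imread(f"pics/{c}6.png")[:,:,::-1]
    crop(c,im,*o,5,f"pics/{c}6o.png",[(*P,100,36,(0,0,255)),(*P,100,23,(0,255,0)),(*W,100,13,(255,0,0)),(*W,146,18,(255,0,0))])
a=cv2.imread("pics/side6o.png");b=cv2.imread("pics/top6o.png")
cv2.imwrite("pics/o6.png",np.hstack([cv2.resize(a,(467,400)),cv2.resize(b[:440,110:],(333,333*1)) if 0 else cv2.resize(b[50:450,150:483],(333,400))]))
E
```

```text
side [437.69 145.76] res px [ 0.29 -0.29  0.05]
side [439.06 141.41] res px [-0.28  0.28 -0.02]
top [437.54 146.63] res px [-0.24  0.24  0.11 -0.11]
top [437.16 145.39] res px [-0.42  0.42  0.57 -0.57]
[ 1.36252615 -4.34277967] [-0.38260101 -1.24464018]
```

View pics/o6.png

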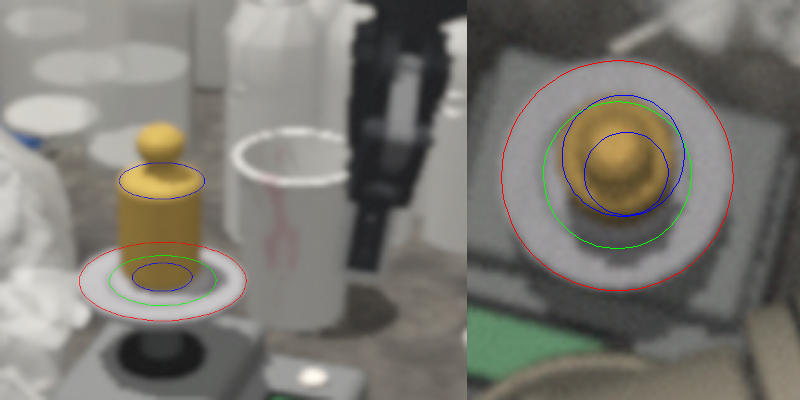

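```bash
python3 - <<'E'
from h import *
im=cv2.imread("pics/side6.png")[:,:,::-1]
P=(437.6,146.2)
out=[]
for i,W in enumerate([(437.6,146.2),(438.2,145),(438.8,142)]):
    crop("side",im,290,198,58,52,9,f"pics/z{i}.png",[(*P,100,36,(0,0,255)),(*P,100,23,(0,255,0)),(*W,100,13,(255,0,0)),(*W,105,18,(255,0,0))])
    out.append(cv2.resize(cv2.imread(f"pics/z{i}.png")[:,:],None,fx=.5 if 0 else .76,fy=.76))
crop("side",im,290,198,58,52,9,"pics/z3.png"); out.append(cv2.resize(cv2.imread("pics/z3.png"),None,fx=.76,fy=.76))
g=np.vstack([np.hstack(out[:2]),np.hstack(out[2:])]); print(g.shape); cv2.imwrite("pics/z.png",cv2.resize(g,None,fx=.84,fy=.84) if g.shape[0]>600 else g)
E
```

```text
(712, 794, 3)
```

View pics/z.png

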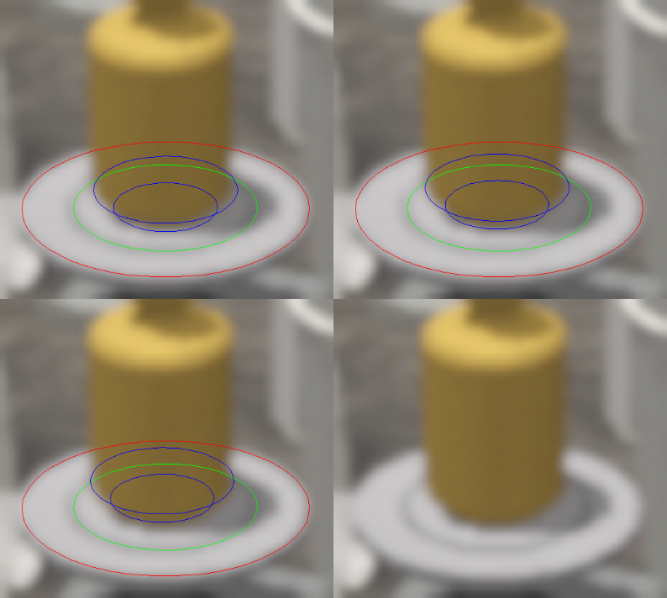

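The close-up shows the foot inside the engraved ring, about 1 mm from the overlay drawn at the pan centre. My first side fit, which put y off by −4.3 mm, misread the blurred foot edge. I'll run a last check on the cup, bottle and arm force, then hand in.

```bash
python3 - <<'E'
from h import *
for c in ["side","top"]:
    r.snapshot(c)
    for t in ["cup","bottle"]: print(c,t,[(d["conf"],np.round(d["position"],1)) for d in r.trace(c,t)])
s=r.sense(); print(s["time"],s["tool_pos"],s["ft_force"])
r.hand_in()
E
```

```text
side cup [(0.84, array([357.7, 216.5]))]
side bottle [(0.75, array([248.9, 281.2]))]
top cup [(0.94, array([393.8, 292.7]))]
top bottle [(0.9, array([225.7, 203.2]))]
13.6 [345.1724279  146.02873259 178.03473704] [-0.01216985 -0.42460961  1.28088855]
the job is handed in; nothing more can be done
```

I pushed the large weight about 18.5 mm, mostly along +x, with the shut fingers about 8 mm above its foot. It now stands in the middle of the pan inside the engraved ring. I then drew the fingers back about 55 mm and handed the job in at 13.6 s; it reports no verdict.

**Final position:**
- **Top view:** the weight is about 1.3 mm off the pan's centre, against the 5 mm allowed.
- **Side view, across the image (x):** about 1.2 to 1.4 mm off.
- **Side view, in depth (y):** my first fit disagreed, at −4.3 mm. A close-up overlay put it at 0 to −1.7 mm, so I took the first value as a misreading of the blurred foot edge.

**Other checks:**
- **Upright:** the weight looks upright in both views, but I did not measure its angle.
- **Push force:** the highest wrist force read at the end of a move was about 4.5 N, against the 15 N limit.
- **Cup and bottle:** they appear where they were, within 3 to 4 pixels of their first positions, which is about the detector's scatter.
- **Clear of everything:** the wrist force is near zero (about 1 N, mostly noise), so the arm is touching nothing.

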